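# Load the press feed hopper and hold its flap on the balance point

## Robot

A 7-joint arm with a two-finger parallel gripper is mounted at the origin on the work surface. World frame = base frame: x ahead of the robot, y to its left, z up, the work surface at z = 0. Lengths are in m, angles in degrees, forces in N, time in s.
With the tool pointing down it reaches from about 0.4 to 0.9 m from the base axis. Payload 5.5 kg.
Tool frame: the origin (TCP) lies at the very end of the fingers, on their centre line; the grasp point (between the pads) lies grip_point_offset behind it (grip_point_offset is the distance from the TCP to the grasp point, in m); x points along the fingers, z is the direction in which the jaws open and shut, and the axes are right-handed (so a half turn about x gives the same grasp; the last joint's range is limited). The gripper opens to 92 mm and grips with 3 to 60 N. Pads are 19 mm wide; open, the fingers measure 130 mm over their backs; the gripper's body (75 mm by 190 mm) begins 47 mm behind the grasp point.
Start: joints at [91.112, 28.699, -24.465, 88.831, 12.651, 65.22, -12.049], TCP at [0.157, -0.631, 0.227] pointing down, gripper open.
Joint ranges: [-164.97, 164.97], [-17.58, 116.51], [-87.97, 89.64], [11.32, 138.91], [-80.73, 260.73], [10.89, 115.49], [-147.41, 147.41]. Speed limits (degrees/s): [147.25, 147.25, 180, 180, 180, 180, 180].

## Interface

Orientations are given as [roll, pitch, yaw] about the fixed x, y, z axes, in that order (R = Rz(yaw) Ry(pitch) Rx(roll)).
In Python, from cell import observe, read_camera, job_done, grip_point_offset gives the robot as it stands.
- The arm moves only by the tool apply_moves, never from a script. Its argument "rows" is one flat list of numbers, 5 for each row, row after row: the closure in counts, from 0 (fully open) to 255 (shut), then the shift along the tool's x, y, z in cm, then the turn about the tool's x in degrees. In form: [grip, x, y, z, spin, grip, x, y, z, spin, ...]. A call has 1 to 8 rows; each row shifts and turns the commanded pose from where the row before left it, along the tool's axes as they then stand; what a row does not reach is not made up. A row lasts 1/10 s, in which the tool goes at most 50 mm and 8.59 degrees, less where a joint would pass 70% of its speed; a pose out of reach is approached as far as the arm can. A call with a gripper value outside its range is refused whole. The fingers move at their own pace and stop on an object; "force" is the grip in N (left out, the last holds). Time passes only in rows, so rows that do not move let the fingers close. It gives the time, the measured TCP pose, the force and the opening at its end, in the units of the state.
- observe(): the state, without advancing time (a new reading comes with each control period).
- read_camera(name): name is "scene" or "top" or "wrist"; returns a dict with "img" (384x512x3 uint8, red, green, blue), "mtx" (3x3 intrinsics, pixels), "position" and "orientation" of the camera in the world. Camera axes: x right, y down, z forward; pixel columns grow to the right and rows downward; lengths in m; the calibration is good to about 2 mm. A picture is of the moment at which its call begins. There is no depth.
- job_done(): hands the job in, once; it reports no verdict.
The state is a dict: "clock": time; "qpos": joint angles; "joint_velocities": joint speeds; "tau": joint torques, N m; "position": TCP position; "tool_rot": TCP orientation; "force": force on the tool from outside, world axes, zero at the start; "wrist_torque": the same for the moment, N m; "gripper_width": finger opening in m.
Only numpy, scipy, OpenCV 4.12 (cv2) and the standard library are available. Lean on these libraries where they do the work, as an engineer would, in place of code of your own. Each camera call takes 0.05 s, during which the arm holds its last target. There are 200 camera calls.

## Task

Pick up the aluminium tray by its red grip tab and tip its four black end caps into the green feed hopper, then set the empty tray flat on the bench and let go of it. Then take the hopper's orange flap by its yellow tab, swing it up from where it leans back open to its balance point (standing straight upright on its hinge) and finish while still gripping it there, so that a colleague can hook in the lid stay. Do not let the flap drop shut, and leave the other things on the bench where they are.

Things in the scene. Friction and masses are not known exactly. Their poses are not given: they have to be found in the camera images.
- tray: Loose aluminium tray, 0.18 to 0.31 kg; origin at the centre of its underside. 150 mm along x, 104 mm along y, floor 4 mm thick, side walls 26 mm high and 4 mm thick. Its -x end is open: the caps slide out there. A 12 mm thick rear wall, 30 mm high, closes its +x end and carries the red grip tab. Starts level on the bench. Caps start to slide on it at 16 to 23 degrees of tilt.
- tray_grip (a point): Middle of the top edge of the tray's upright red grip tab: 69 mm along the tray's +x, 95 mm above its underside; axes as the tray's. The tab is 12 mm thick along x, 60 mm wide along y, and free from 30 to 95 mm above the tray's underside.
- tray_lip (a point): middle of the tray's open -x edge, on the floor's upper face; axes as the tray's
- cap0: one of four alike black flanged plastic end caps, loose on the tray: flange 28 mm across and 8 mm thick, boss 18 mm across, 18 mm high in all, about 30 g; origin at the centre of the flange's underside
- cap1: one of four alike black flanged plastic end caps, loose on the tray: flange 28 mm across and 8 mm thick, boss 18 mm across, 18 mm high in all, about 30 g; origin at the centre of the flange's underside
- cap2: one of four alike black flanged plastic end caps, loose on the tray: flange 28 mm across and 8 mm thick, boss 18 mm across, 18 mm high in all, about 30 g; origin at the centre of the flange's underside
- cap3: one of four alike black flanged plastic end caps, loose on the tray: flange 28 mm across and 8 mm thick, boss 18 mm across, 18 mm high in all, about 30 g; origin at the centre of the flange's underside
- hopper: Feed hopper fixed to the bench: a green open-topped bin on a dark base; origin at the centre of its underside, on the bench. 180 mm along x, 160 mm along y outside, walls 5 mm, rim 95 mm above the bench, inner floor 30 mm above it. A short steel chute sticks out 25 mm low on its -y side. The flap is hinged along its +y rim.
- hopper_mouth (a point): centre of the hopper's mouth, at rim height (95 mm above the bench); axes as the hopper's
- flap (a joint): Angle of the hopper's orange flap: 0 = shut flat over the hopper, 1.571 = standing straight up on its hinge, its balance point; 2.2 = leaning back open on its stop, where it starts. Hinge line along the hopper's x. The hinge runs almost free: the flap (0.25 to 0.46 kg) falls to the side it leans to.
- flap_hinge (a point): middle of the flap's hinge line: 84 mm along +y from the hopper's origin, 99.5 mm above the bench; axes as the flap's (its -y points from hinge to tab)
- flap_tab (a point): Middle of the outer edge of the yellow tab, 185 mm from the hinge; axes as the flap's (z is the plate's normal). The flap's plate is 176 mm wide, 6 mm thick, and ends 158 mm from the hinge; the tab in the middle of that edge is 70 mm wide, 8 mm thick.
- mug: bystander, to be left alone: steel mug, 76 mm across, 85 high; origin at its underside or middle
- bottle: bystander, to be left alone: clear bottle with red cap, 60 mm across, 170 high; origin at its underside or middle
- tin: bystander, to be left alone: round aluminium tin, 80 mm across, 40 high; origin at its underside or middle
- screwdriver: bystander, to be left alone: screwdriver lying on the bench; origin at its underside or middle
- die: bystander, to be left alone: dark steel die block, 70 x 50 x 35 mm; origin at its underside or middle
- wrench: bystander, to be left alone: spanner lying on the bench; origin at its underside or middle

How it is judged (in metres and radians):
On the way, in this order (a step that is already met when the one before it is completed fails the run):
1. the tray is held up at the hopper and begins to tip (angle between tray's own z axis and vertical above 0.2 rad and height (world z) of tray_grip above 0.13 m and horizontal distance between tray_lip and hopper_mouth below 0.12 m).
2. all four caps lie in the hopper (x of cap0 in the frame of hopper between -0.088 and 0.088 m and y of cap0 in the frame of hopper between -0.078 and 0.078 m and z of cap0 in the frame of hopper between 0.02 and 0.092 m and x of cap1 in the frame of hopper between -0.088 and 0.088 m and y of cap1 in the frame of hopper between -0.078 and 0.078 m and z of cap1 in the frame of hopper between 0.02 and 0.092 m and x of cap2 in the frame of hopper between -0.088 and 0.088 m and y of cap2 in the frame of hopper between -0.078 and 0.078 m and z of cap2 in the frame of hopper between 0.02 and 0.092 m and x of cap3 in the frame of hopper between -0.088 and 0.088 m and y of cap3 in the frame of hopper between -0.078 and 0.078 m and z of cap3 in the frame of hopper between 0.02 and 0.092 m), for 0.2 s.
3. the empty tray stands flat on the bench, let go (height (world z) of tray between -0.006 and 0.008 m and angle between tray's own z axis and vertical below 0.06 rad and contact force between each of the arm, the fingers and tray below 0.1 N), for 0.2 s.
At the end, for the whole second after the job is handed in: The gripper holds the flap within 0.12 rad of straight upright (joint 1.45 to 1.69), still (under 0.1 rad/s), pressing on it with more than 1 N, no cap or tray touching the flap; all four caps are in the hopper below its rim; the tray stands flat on the bench (within 0.06 rad), not touched (all of step 2 and all of step 3 and value of joint flap between 1.45 and 1.69 rad and velocity of joint flap between -0.1 and 0.1 rad/s and contact force between the fingers and flap above 1 N and contact force between each of cap0, cap1, cap2, cap3, tray and flap below 0.05 N); the arm keeps its last pose, push and grip.
It fails at once if the flap drops toward shut (joint under 1.0) (value of joint flap below 1 rad).
It fails at once if a bystander (mug, bottle, tin, screwdriver, die block or spanner) is shifted over 40 mm (distance of any of mug, bottle, tin, screwdriver, die, wrench from where it was at the start of the episode above 0.04 m).
It also fails if it takes over 72 s, if anything falls off the work surface, if the arm or the gripper's body presses on something with over 40 N, if the wrist force passes 120 N, or if a joint passes its speed limit or range.

## Working session

There is one attempt and no reset: what is moved stays moved. The work goes in short steps, Python scripts to look and compute and a tool call to move; the robot and the scene stay as the last step left them, time stands still between calls to the robot, and variables do not carry over. Pictures are saved under pics/ and viewed, about 8 in all and at most 12, crops included, and the job is handed in when it is done.

Besides the shell and the picture viewer there is one more tool, called after "Call:" as name(argument=value, ...) on one line, values as JSON. apply_moves: Moves the arm, as the interface text tells. Its arguments: {"type":"object","properties":{"rows":{"type":"array","items":{"type":"number"}},"force":{"type":"number"}},"required":["rows"]}

```bash
mkdir -p pics; ls
python3 - <<'E'
from cell import *
import cv2,numpy as np
np.set_printoptions(precision=4,suppress=True)
print(observe(),grip_point_offset)
ims=[]
for n in("scene","top"):
    r=read_camera(n);print(n,r["mtx"],r["position"],r["orientation"])
    cv2.imwrite(f"pics/{n}0.png",r["img"][...,::-1]);ims.append(r["img"][...,::-1])
    np.savez(f"{n}0.npz",**{k:np.array(r[k]) for k in r})
E
```

```text
pics
{'clock': 0.0, 'qpos': array([ 91.1125,  28.7533, -24.4514,  88.8916,  12.6487,  65.2169,
       -12.0488]), 'joint_velocities': array([-0.0688, -0.0523,  0.0302, -0.0302, -0.0284, -0.0278, -0.0408]), 'tau': array([  0.0002, -56.6594,  -5.8166, -27.9117,  -0.0688,   0.031 ,
         0.0002]), 'position': array([ 0.1567, -0.6301,  0.2257]), 'tool_rot': array([177.1913,  89.8908, 101.1601]), 'force': array([ 0.0062,  0.2711, -0.283 ]), 'wrist_torque': array([ 0.0219, -0.0408, -0.0308]), 'gripper_width': 0.09176094670311555} 0.0188
scene [[384.0834   0.     258.556 ]
 [  0.     384.0834 190.9763]
 [  0.       0.       1.    ]] [1.3696 0.4671 0.9828] [-133.1051    1.2828  119.364 ]
top [[477.7802   0.     257.5617]
 [  0.     477.7802 193.6242]
 [  0.       0.       1.    ]] [ 0.2846 -0.0161  1.4161] [-168.0175   -0.2725  -91.843 ]
```

View pics/scene0.png

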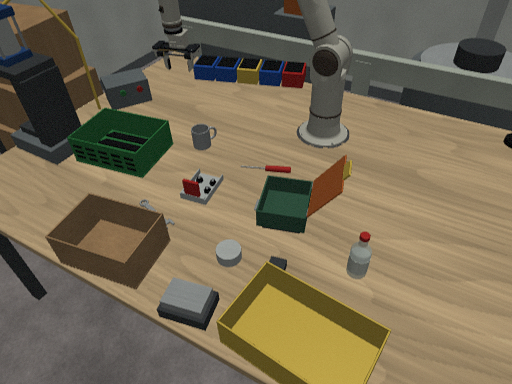

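View pics/top0.png

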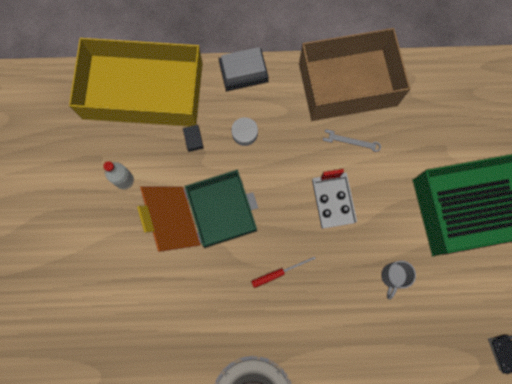

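```bash
cat > h.py <<'E'
import numpy as np,cv2
from scipy.spatial.transform import Rotation as Ro
def rpy(o): return Ro.from_euler('xyz',o,degrees=True).as_matrix()
def cast(c,uv,z):
    uv=np.atleast_2d(uv).astype(float)
    d=np.c_[uv,np.ones(len(uv))]@np.linalg.inv(c["mtx"]).T@rpy(c["orientation"]).T
    p=np.asarray(c["position"]);return p+d*((z-p[2])/d[:,2])[:,None]
def proj(c,P):
    q=(np.atleast_2d(P)-c["position"])@rpy(c["orientation"])@np.asarray(c["mtx"]).T
    return q[:,:2]/q[:,2:]
def mask(img,lo,hi,roi):
    m=cv2.inRange(cv2.cvtColor(img,cv2.COLOR_RGB2HSV),np.array(lo),np.array(hi))
    o=np.zeros_like(m);x0,y0,x1,y1=roi;o[y0:y1,x0:x1]=m[y0:y1,x0:x1];return o
def rect(m):
    c=max(cv2.findContours(m,cv2.RETR_EXTERNAL,cv2.CHAIN_APPROX_NONE)[0],key=cv2.contourArea)
    return c,cv2.boxPoints(cv2.minAreaRect(c)),cv2.contourArea(c)
def hand(s): # world vectors of tool x,y,z
    return rpy(s["tool_rot"])
E
python3 - <<'E'
from h import *
from cell import observe
np.set_printoptions(precision=4,suppress=True)
t=dict(np.load("top0.npz"));im=t["img"]
c,b,a=rect(mask(im,(45,40,15),(95,255,160),(160,150,280,260)));print("hopper",b,a);print(cast(t,b,.095))
c,b,a=rect(mask(im,(3,120,60),(17,255,255),(130,170,210,260)));print("flap",b,a)
c,b,a=rect(mask(im,(22,120,60),(35,255,255),(130,190,160,240)));print("ytab",b,a);print(cast(t,b,.245))
m=mask(im,(0,120,60),(6,255,255),(310,160,360,190))|mask(im,(172,120,60),(180,255,255),(310,160,360,190))
c,b,a=rect(m);print("red",b,a);print(cast(t,b,.095))
c,b,a=rect(mask(im,(0,0,130),(180,45,255),(300,165,370,240)));print("tray",b,a);print(cast(t,b,.026))
print(observe()["position"],"\n",hand(observe()))
print(im[200,334],im[190,345],im[208,220])
for i,(x0,y0,x1,y1) in enumerate([(120,150,270,260),(295,150,370,240)]):
    cv2.imwrite(f"pics/c{i}.png",cv2.resize(im[y0:y1,x0:x1,::-1],None,fx=5,fy=5,interpolation=cv2.INTER_CUBIC))
E
```

```text
hopper [[183.847  186.1103]
 [237.8256 169.242 ]
 [256.9182 230.3381]
 [202.9395 247.2064]] 3427.0
[[ 0.5929  0.1767  0.095 ]
 [ 0.6376  0.0227  0.095 ]
 [ 0.4604 -0.0262  0.095 ]
 [ 0.4183  0.1241  0.095 ]]
flap [[138.9614 186.2908]
 [180.5786 174.638 ]
 [200.1869 244.6676]
 [158.5697 256.3204]] 2604.0
ytab [[136.283  206.4906]
 [145.7924 203.7736]
 [153.3773 230.3208]
 [143.8679 233.0377]] 223.5
[[0.5096 0.2731 0.245 ]
 [0.5157 0.2496 0.245 ]
 [0.4485 0.2298 0.245 ]
 [0.4425 0.2531 0.245 ]]
red [[320.8379 172.027 ]
 [342.7298 168.3784]
 [343.919  175.5135]
 [322.0271 179.1621]] 121.5
[[ 0.6221 -0.214   0.095 ]
 [ 0.6309 -0.2773  0.095 ]
 [ 0.6098 -0.2793  0.095 ]
 [ 0.601  -0.2162  0.095 ]]
tray [[312.5769 177.8846]
 [343.9231 171.6154]
 [354.1154 222.5769]
 [322.7693 228.8462]] 1266.0
[[ 0.6224 -0.1985  0.026 ]
 [ 0.6388 -0.2939  0.026 ]
 [ 0.4835 -0.3131  0.026 ]
 [ 0.4679 -0.2198  0.026 ]]
[ 0.1567 -0.6302  0.2258] 
 [[-0.0004  0.9704  0.2414]
 [ 0.0017  0.2414 -0.9704]
 [-1.      0.0001 -0.0017]]
[156 157 156] [159 160 158] [43 77 60]
```

Call:
apply_moves(rows=[0, 0, 0, 0, 6.5, 0, 0, 2, -1.3, 0, 0, 0, 3.4, -2.1, 0, 0, 0, 3.7, -2.3, 0, 0, 0, 3.7, -2.3, 0, 0, 0, 3.7, -2.3, 0, 0, 0, 3.7, -2.3, 0, 0, 0, 3.7, -2.3, 0], force=60)

```text
clock: 0.9
position: [0.3754, -0.4505, 0.2264]
tool_rot: [-138.1, 90.0, 139.3]
force: [0.1, -0.6, -0.3]
gripper_width: 0.092
```

Call:
apply_moves(rows=[0, 0, 3.7, -2.3, 0, 0, 0, 3.7, -2.3, 0, 0, 0, 3.7, -2.3, 0, 0, 0, 3.7, -2.3, 0, 0, 0, 3.7, -2.3, 0, 0, 0, 3.7, -2.4, 0, 0, 0, 2.9, -2.1, 0, 0, 0, 1.9, -1.4, 0])

```text
clock: 1.7
position: [0.6215, -0.2406, 0.2262]
tool_rot: [170.6, 89.9, 88.3]
force: [0.2, -0.2, 0.9]
gripper_width: 0.0921
```

Call:
apply_moves(rows=[0, 0, 0.9, -0.6, 0, 0, 0, 0, 0, 0, 0, 0, 0, 0, 0])

```text
clock: 2.0
position: [0.6267, -0.2388, 0.2263]
tool_rot: [-65.3, 89.9, -147.9]
force: [-0.3, -0.2, 0.1]
gripper_width: 0.0917
```

Run:
```python
from h import *
from cell import *
np.set_printoptions(precision=4,suppress=True)
s=observe();print(s["clock"],s["position"],s["qpos"],"\n",hand(s))
r=read_camera("wrist");np.savez("w1.npz",**{k:np.array(r[k]) for k in r});print(r["position"],r["orientation"])
cv2.imwrite("pics/w1.png",r["img"][...,::-1])
```

```text
2.0 [ 0.6267 -0.2388  0.2263] [ 39.9379  32.2263 -31.4564  85.3359  17.61    67.4574 -76.9942] 
 [[-0.0014  0.9917  0.1286]
 [-0.0009  0.1286 -0.9917]
 [-1.     -0.0015  0.0007]]
[ 0.7103 -0.2259  0.3849] [161.9289  -0.041  -82.6176]
```

View pics/w1.png

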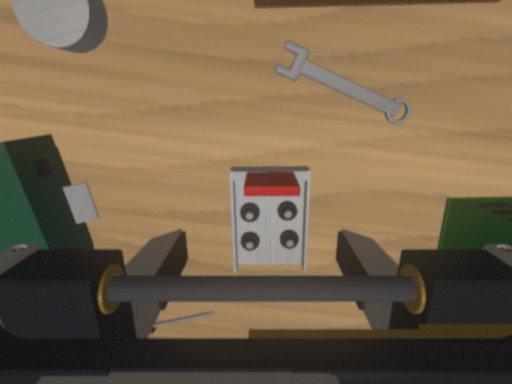

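Run:
```python
from h import *
np.set_printoptions(precision=4,suppress=True)
w=dict(np.load("w1.npz"));im=w["img"]
m=mask(im,(0,120,130),(8,255,255),(220,160,320,210))
c,b,a=rect(m);print(b,a,im[190,270],im[180,270]);P=cast(w,b,.095);print(P,P.mean(0))
print(np.linalg.norm(P[0]-P[1]),np.linalg.norm(P[1]-P[2]))
t=np.array([[234,270],[306,268],[310,168],[231,168]]);print(cast(w,t,.026))
```

```text
[[244. 195.]
 [244. 186.]
 [299. 186.]
 [299. 195.]] 479.0 [174  58  48] [92 49 40]
[[ 0.6131 -0.2201  0.095 ]
 [ 0.623  -0.219   0.095 ]
 [ 0.6304 -0.2764  0.095 ]
 [ 0.6206 -0.278   0.095 ]] [ 0.6218 -0.2484  0.095 ]
0.009967454166763664 0.0578376380130457
[[ 0.4752 -0.217   0.026 ]
 [ 0.4917 -0.319   0.026 ]
 [ 0.6368 -0.2983  0.026 ]
 [ 0.6239 -0.1983  0.026 ]]
```

Call:
apply_moves(rows=[0, 0, -0.6, 0.8, 0, 0, 3, 0, 0, 0, 0, 4, 0, 0, 0, 0, 4, 0, 0, 0, 0, 4, 0, 0, 0, 0, 2.5, 0, 0, 0, 0, 1.2, 0, 0, 0, 0, 0, 0, 0, 0])

```text
clock: 2.85
position: [0.6208, -0.2472, 0.0381]
tool_rot: [-106.9, 89.8, 170.5]
force: [0.5, -0.3, 0.3]
gripper_width: 0.0917
```

Call:
apply_moves(rows=[255, 0, 0, 0, 0, 255, 0, 0, 0, 0, 255, 0, 0, 0, 0, 255, 0, 0, 0, 0, 255, 0, 0, 0, 0, 255, 0, 0, 0, 0], force=60)

```text
clock: 3.45
position: [0.6237, -0.2466, 0.0409]
tool_rot: [47.0, 89.9, -35.5]
force: [-0.9, -1.5, 5.3]
gripper_width: 0.0597
```

Call:
apply_moves(rows=[255, -0.5, 0, 0, 0, 255, -0.5, 0, 0, 0, 255, -0.5, 0, 0, 0, 255, 0, 0, 0, 0, 255, 0, 0, 0, 0, 255, 0, 0, 0, 0])

```text
clock: 4.05
position: [0.6226, -0.2458, 0.0544]
tool_rot: [-122.8, 90.0, 154.7]
force: [1.3, 0.9, -3.8]
gripper_width: 0.0597
```

Run:
```python
from h import *
from cell import *
np.set_printoptions(precision=4,suppress=True)
s=observe();print(s["clock"],s["position"],s["force"],s["wrist_torque"],s["gripper_width"])
r=read_camera("wrist");q=read_camera("scene")
v=cv2.resize(q["img"][140:240,150:350],(512,256),interpolation=cv2.INTER_CUBIC)
cv2.imwrite("pics/w2.png",np.vstack([r["img"][60:384],v])[...,::-1])
```

```text
4.05 [ 0.6226 -0.2458  0.0544] [ 1.3327  0.9358 -3.8079] [ 0.0261 -0.181  -0.0264] 0.05967639413602635
```

View pics/w2.png

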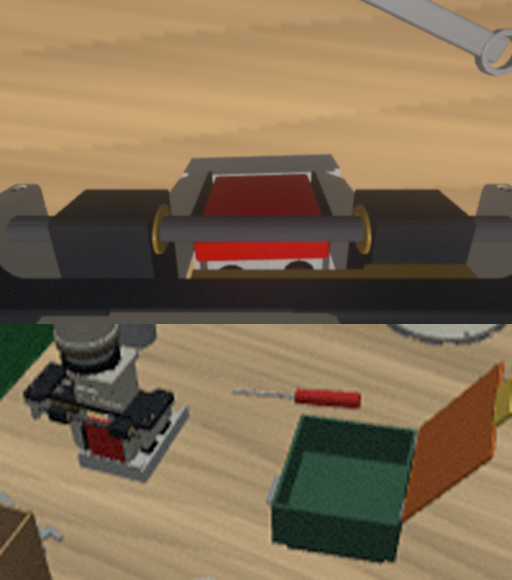

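Call:
apply_moves(rows=[255, -1, 0, 0, 0, 255, -2, 0, 0, 0, 255, -3, 0, 0, 0, 255, -4, 0, 0, 0, 255, -4, 0, 0, 0, 255, -3, 0, 0, 0, 255, -1.5, 0, 0, 0, 255, -0.5, 0, 0, 0])

```text
clock: 4.95
position: [0.6238, -0.246, 0.2471]
tool_rot: [58.6, 89.8, -23.9]
force: [0.2, -0.6, -4.1]
gripper_width: 0.0596
```

Call:
apply_moves(rows=[255, 0, 0.1, -0.7, 0, 255, 0, 0.2, -1.4, 0, 255, 0, 0.3, -2.1, -1, 255, 0, 0.3, -2.6, -1, 255, 0, 0.3, -3, -1.5, 255, 0, 0.3, -3, -1.5, 255, 0, 0.3, -3, -2, 255, 0, 0.3, -3, -2])

```text
clock: 5.75
position: [0.6091, -0.054, 0.245]
tool_rot: [85.7, 90.0, 12.4]
force: [1.3, -0.4, -3.4]
gripper_width: 0.0598
```

Run:
```python
from h import *
from cell import *
np.set_printoptions(precision=4,suppress=True)
s=observe();print(s["clock"],s["position"],s["force"],s["wrist_torque"],s["gripper_width"])
R=hand(s);print(R); print(R.T@(np.array([.6185,.101,s["position"][2]])-s["position"]))
```

```text
5.75 [ 0.6091 -0.054   0.245 ] [ 1.3122 -0.4072 -3.4114] [ 0.1413 -0.2287 -0.011 ] 0.05983496745656628
[[ 0.0003  0.9576  0.288 ]
 [ 0.0001  0.288  -0.9576]
 [-1.      0.0003  0.    ]]
[ 0.      0.0536 -0.1457]
```

Call:
apply_moves(rows=[255, 0, 0.9, -2.7, 0, 255, 0, 1, -2.6, 0, 255, 0, 1, -2.5, 0, 255, 0, 0.9, -2.2, 0, 255, 0, 0.8, -1.5, 0, 255, 0, 0.5, -0.8, 0, 255, 0, 0, 0, 0, 255, 0, 0, 0, 0])

```text
clock: 6.55
position: [0.6237, 0.0737, 0.2445]
tool_rot: [-34.0, 89.9, -107.6]
force: [0.2, -1.3, -2.0]
gripper_width: 0.0597
```

Run:
```python
from h import *
from cell import *
np.set_printoptions(precision=4,suppress=True)
s=observe();print(s["clock"],s["position"],s["force"],s["wrist_torque"],s["gripper_width"])
R=hand(s);print(R.T@(np.array([.6185,.101,s["position"][2]])-s["position"]))
r=read_camera("wrist");q=read_camera("scene")
v=cv2.resize(q["img"][90:260,230:400],(512,512),interpolation=cv2.INTER_CUBIC)
cv2.imwrite("pics/w3.png",v[...,::-1])
```

```text
6.55 [0.6237 0.0737 0.2445] [ 0.165  -1.3331 -1.9669] [ 0.0052 -0.1412 -0.0622] 0.05972671463437259
[-0.      0.0027 -0.0276]
```

View pics/w3.png

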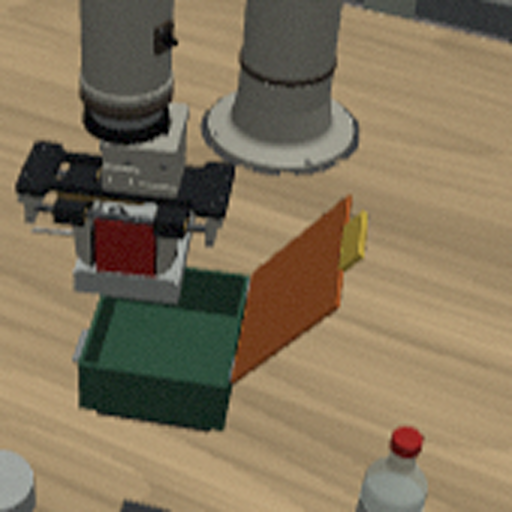

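Call:
apply_moves(rows=[255, 0, 0.1, -0.9, 0, 255, 0, 0.1, -1, 0, 255, 0, 0, -0.8, 0, 255, 0, 0, 0, 0, 255, 0, 0, 0, 0])

```text
clock: 7.15
position: [0.6178, 0.1019, 0.2448]
tool_rot: [25.7, 90.0, -47.8]
force: [1.1, 0.4, -3.0]
gripper_width: 0.0594
```

Call:
apply_moves(rows=[255, 0, 0, 0, 0, 255, 0, 0, 0, 0, 255, 0, 0, 0, 0], force=30)

```text
clock: 7.45
position: [0.618, 0.1009, 0.2447]
tool_rot: [-22.4, 90.0, -95.9]
force: [0.1, 0.4, -3.7]
gripper_width: 0.0599
```

Run:
```python
from h import *
from cell import *
np.set_printoptions(precision=4,suppress=True)
s=observe();print(s["clock"],s["position"],s["force"],s["wrist_torque"],s["gripper_width"])
```

```text
7.45 [0.618  0.1009 0.2447] [ 0.1048  0.4473 -3.6617] [-0.0153 -0.1662 -0.0184] 0.059878220777036764
```

Call:
apply_moves(rows=[255, 0, 0, 0, 0, 255, 0, 0, 0, 0], force=20)

```text
clock: 7.65
position: [0.6179, 0.1012, 0.2447]
tool_rot: [-46.5, 90.0, -120.1]
force: [0.2, -0.5, -3.1]
gripper_width: 0.0602
```

Call:
apply_moves(rows=[255, 0, 0, 0, 0, 255, 0, 0, 0, 0], force=14)

```text
clock: 7.85
position: [0.6179, 0.1014, 0.2447]
tool_rot: [150.9, 90.0, 77.4]
force: [0.3, -0.2, -3.1]
gripper_width: 0.0598
```

```bash
cat > st.py <<'E'
from h import *
from cell import *
np.set_printoptions(precision=4,suppress=True)
s=observe();print(s["clock"],s["position"],s["force"],s["wrist_torque"],s["gripper_width"])
q=read_camera("top")["img"]
m=mask(q,(0,120,60),(8,255,255),(130,120,300,260))|mask(q,(172,120,60),(180,255,255),(130,120,300,260))
d=cv2.inRange(cv2.cvtColor(q,cv2.COLOR_RGB2HSV),(0,0,0),(180,255,255))
cv2.imwrite("pics/top_%.2f.png"%s["clock"],q[...,::-1])
q=read_camera("scene")["img"];cv2.imwrite("pics/scene_%.2f.png"%s["clock"],cv2.resize(q[90:260,230:400],(512,512),interpolation=cv2.INTER_CUBIC)[...,::-1])
E
python3 st.py
```

```text
7.85 [0.6179 0.1014 0.2447] [ 0.2646 -0.2036 -3.0726] [ 0.0548 -0.1672  0.0018] 0.05984092487867523
```

Call:
apply_moves(rows=[255, 0, 0, 0, 0, 255, 0, 0, 0, 0], force=11)

```text
clock: 8.15
position: [0.6179, 0.1014, 0.2447]
tool_rot: [57.2, 90.0, -16.3]
force: [0.5, 0.3, -2.9]
gripper_width: 0.0601
```

Call:
apply_moves(rows=[255, 0, 0, 0, 0, 255, 0, 0, 0, 0], force=9)

```text
clock: 8.35
position: [0.6179, 0.1014, 0.2447]
tool_rot: [-64.3, 90.0, -137.9]
force: [0.4, -0.2, -3.3]
gripper_width: 0.0602
```

```bash
python3 st.py
```

```text
8.35 [0.6179 0.1014 0.2447] [ 0.4215 -0.2267 -3.2656] [ 0.0458 -0.1506 -0.0409] 0.060233841199322936
```

Call:
apply_moves(rows=[255, 0, 0, 0, 0, 255, 0, 0, 0, 0], force=7.5)

```text
clock: 8.65
position: [0.618, 0.1014, 0.2448]
tool_rot: [88.6, 90.0, 15.0]
force: [0.5, 0.6, -2.4]
gripper_width: 0.0598
```

```bash
python3 st.py; python3 -c "
import cv2
for a in ('7.85','8.35','8.65'):
    i=cv2.imread(f'pics/scene_{a}.png')
    if i is not None: print(a, cv2.norm(i,cv2.imread('pics/scene_7.85.png'),cv2.NORM_L1)/i.size)
"; ls pics
```

```text
8.65 [0.618  0.1014 0.2448] [ 0.5384  0.6214 -2.3973] [ 0.0309 -0.1874  0.    ] 0.05983060337557518
7.85 0.0
8.35 2.962848663330078
8.65 3.5640233357747397
c0.png
c1.png
scene0.png
scene_7.85.png
scene_8.35.png
scene_8.65.png
top0.png
top_7.85.png
top_8.35.png
top_8.65.png
w1.png
w2.png
w3.png
```

```bash
python3 -c "
import cv2,numpy as np
cv2.imwrite('pics/m1.png',np.hstack([cv2.resize(cv2.imread(f'pics/scene_{a}.png')[100:450,0:400],(400,350)) for a in('7.85','8.65')]))"
```

```text
(no output)
```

View pics/m1.png

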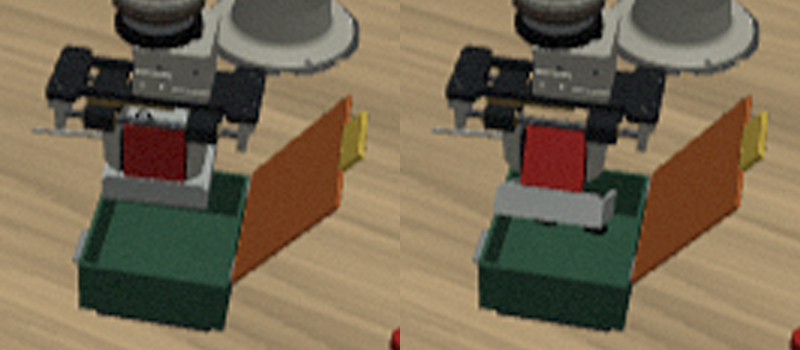

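Call:
apply_moves(rows=[255, 0, 0, 0, 0, 255, 0, 0, 0, 0, 255, 0, 0.8, 0, 0, 255, 0, -0.8, 0, 0, 255, 0, 0.8, 0, 0, 255, 0, -0.8, 0, 0, 255, 0, 0, 0, 0, 255, 0, 0, 0, 0], force=6)

```text
clock: 9.55
position: [0.6177, 0.1012, 0.2448]
tool_rot: [-25.1, 90.0, -98.6]
force: [-0.3, -0.7, -1.7]
gripper_width: 0.0601
```

```bash
python3 st.py
python3 - <<'E'
from h import *
from cell import *
F=[];T=[]
for i in range(8):
    read_camera("wrist");s=observe();F.append(s["force"]);T.append(s["wrist_torque"])
print(np.mean(F,0),np.std(F,0),np.mean(T,0),s["clock"])
s0=cv2.imread(sorted(__import__("glob").glob("pics/scene_9*"))[-1])
w=read_camera("wrist")["img"][...,::-1]
cv2.imwrite("pics/m2.png",np.hstack([cv2.resize(s0[100:450,0:400],(400,350)),cv2.resize(w,(400,350))]))
E
```

```text
9.55 [0.6177 0.1012 0.2448] [-0.2843 -0.6603 -1.6641] [-0.0133 -0.0381  0.0372] 0.06007650244002186
[-0.04678478 -0.20715129 -2.30853312] [0.57860751 0.45147618 0.4119894 ] [ 0.0011176  -0.00211185 -0.00295612] 10.05
```

View pics/m2.png

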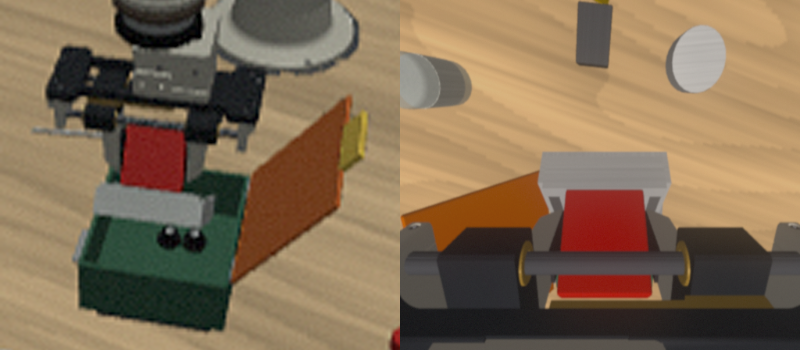

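Call:
apply_moves(rows=[255, -0.5, 0, 0, 0, 255, -1.5, 0, 0, 0, 255, -1.5, 0, 0, 0, 255, -1, 0, 0.5, 0, 255, 0, 0, 1.5, 0, 255, 0, 0, 2.5, 0, 255, 0, 0, 3, 0, 255, 0, 0, 3, 0], force=20)

```text
clock: 10.9
position: [0.648, -0.0021, 0.2895]
tool_rot: [-23.7, 89.9, -97.2]
force: [0.7, 0.2, -2.1]
gripper_width: 0.0601
```

Call:
apply_moves(rows=[255, 0, -0.8, 3, 0, 255, 0, -0.8, 3, 0, 255, 0, -0.9, 3, 0, 255, 0, -0.9, 3, 0, 255, 0, -0.9, 2.5, 0, 255, 0, -0.9, 1.8, 0, 255, 0, -0.8, 1, 0, 255, 0, 0, 0, 0])

```text
clock: 11.7
position: [0.6379, -0.1862, 0.2892]
tool_rot: [-59.7, 89.9, -133.6]
force: [-0.6, -0.6, -2.4]
gripper_width: 0.0597
```

Run:
```python
from h import *
from cell import *
np.set_printoptions(precision=4,suppress=True)
s=observe();print(s["clock"],s["position"],s["force"],s["wrist_torque"])
R=hand(s);print(R.T@(np.array([.621,-.247,s["position"][2]])-s["position"]))
t=read_camera("top");im=t["img"];q=read_camera("scene")["img"]
for n,(x,y) in dict(c=(0,0)).items(): pass
m=cv2.inRange(im[165:255,180:262],(0,0,0),(35,35,35))
n,l,st,ce=cv2.connectedComponentsWithStats(m);print([(st[i,4],ce[i]+[180,165]) for i in range(1,n) if st[i,4]>8])
a=cv2.resize(im[160:260,175:275],(400,400),interpolation=cv2.INTER_CUBIC);b=cv2.resize(q[120:240,200:320],(400,400),interpolation=cv2.INTER_CUBIC)
cv2.imwrite("pics/m3.png",np.hstack([a,b])[...,::-1])
```

```text
11.7 [ 0.6379 -0.1862  0.2892] [-0.5508 -0.5861 -2.4171] [ 0.0038  0.0216 -0.0058]
[ 0.0001 -0.0332  0.0537]
[]
```

View pics/m3.png

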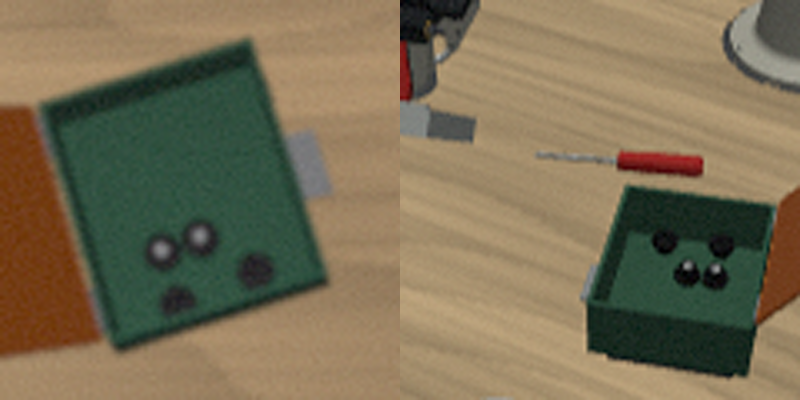

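Call:
apply_moves(rows=[255, 0, -0.6, 1, 2, 255, 1, -0.9, 1.5, 3, 255, 2, -0.9, 1.5, 4, 255, 3, -0.5, 0.5, 0, 255, 3, 0, 0, 0, 255, 2, 0, 0, 0, 255, 1, 0, 0, 0, 255, 0, 0, 0, 0])

```text
clock: 12.6
position: [0.6197, -0.2329, 0.1677]
tool_rot: [-110.2, 89.8, 167.2]
force: [-0.5, 0.5, -2.0]
gripper_width: 0.0595
```

Call:
apply_moves(rows=[255, 1, 0, 0, 0, 255, 1, 0, 0, 0, 255, 1, 0, 0, 0, 255, 1, 0, 0, 0, 255, 1, 0, 0, 0, 255, 1, 0, 0, 0], force=6)

```text
clock: 13.2
position: [0.6222, -0.2323, 0.1097]
tool_rot: [74.2, 89.9, -8.3]
force: [0.7, 0.0, 0.6]
gripper_width: 0.0601
```

Run:
```python
from h import *
from cell import *
np.set_printoptions(precision=4,suppress=True)
s=observe();print(s["clock"],s["position"],s["force"],s["wrist_torque"])
q=read_camera("scene")["img"];w=read_camera("wrist")["img"]
cv2.imwrite("pics/m4.png",np.hstack([cv2.resize(q[130:230,140:260],(400,350),interpolation=cv2.INTER_CUBIC),cv2.resize(w,(400,350))])[...,::-1])
```

```text
13.2 [ 0.6222 -0.2323  0.1097] [0.7177 0.0167 0.5511] [ 0.0538 -0.1368  0.0276]
```

Call:
apply_moves(rows=[255, 1, 0, 0, 0, 255, 1, 0, 0, 0, 255, 1, 0, 0, 0, 255, 1, 0, 0, 0, 255, 1, 0, 0, 0, 255, 0.6, 0, 0, 0, 255, 0.4, 0, 0, 0, 255, 0, 0, 0, 0])

```text
clock: 14.1
position: [0.6206, -0.2323, 0.0489]
tool_rot: [-118.1, 89.9, 159.4]
force: [-0.2, 0.3, -3.0]
gripper_width: 0.0599
```

Run:
```python
from h import *
from cell import *
np.set_printoptions(precision=4,suppress=True)
s=observe();print(s["clock"],s["position"],s["force"],s["wrist_torque"])
q=read_camera("scene")["img"];w=read_camera("wrist")["img"]
cv2.imwrite("pics/m4.png",np.hstack([cv2.resize(q[130:230,140:260],(400,350),interpolation=cv2.INTER_CUBIC),cv2.resize(w,(400,350))])[...,::-1])
```

```text
14.1 [ 0.6206 -0.2323  0.0489] [-0.202   0.325  -2.9695] [ 0.0532 -0.0864 -0.0091]
```

View pics/m4.png

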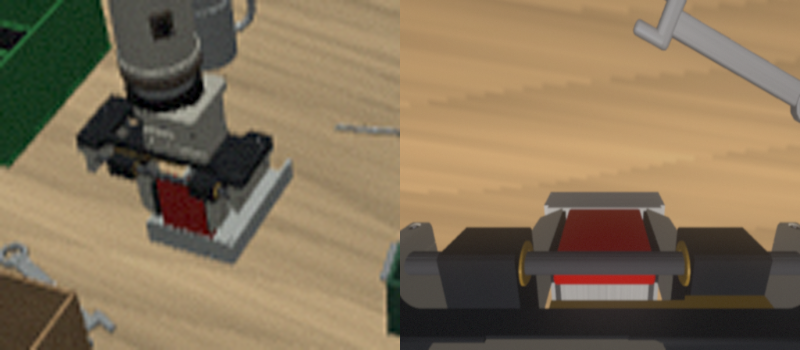

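Call:
apply_moves(rows=[255, 0.4, 0, 0, 0, 255, 0.4, 0, 0, 0, 255, 0, 0, 0, 0, 255, 0, 0, 0, 0])

```text
clock: 14.6
position: [0.6222, -0.2326, 0.0425]
tool_rot: [68.7, 89.9, -13.8]
force: [2.0, -0.8, 2.1]
gripper_width: 0.0603
```

Call:
apply_moves(rows=[150, 0, 0, 0, 0, 0, 0, 0, 0, 0, 0, 0, 0, 0, 0, 0, 0, 0, 0, 0, 0, 0, 0, 0, 0])

```text
clock: 15.1
position: [0.6207, -0.2324, 0.0414]
tool_rot: [-108.6, 89.9, 168.9]
force: [-0.0, -0.5, -0.1]
gripper_width: 0.0876
```

Call:
apply_moves(rows=[0, -1, 0, 0, 0, 0, -3, 0, 0, 0, 0, -4, 0, 0, 0, 0, -4, 0, 0, 0, 0, -4.5, 0, 0, -8, 0, -4.5, 0, 0, -8, 0, -4.5, 0, 0, -8, 0, -3.5, 0, 0, -8])

```text
clock: 15.9
position: [0.6215, -0.2322, 0.336]
tool_rot: [26.0, 89.8, -24.2]
force: [1.0, -0.8, 0.3]
gripper_width: 0.0917
```

Call:
apply_moves(rows=[0, 0, 0, 0, -8, 0, 0, 0, 0, -8, 0, 0, 0, 0, -8, 0, 0, 0, 0, -8, 0, 0, 0, 0, -8, 0, 0, 0, 0, -8, 0, 0, 0, 0, -8, 0, 0, 0, 0, -8])

```text
clock: 16.7
position: [0.621, -0.2324, 0.3326]
tool_rot: [-71.6, 90.0, -57.8]
force: [-0.0, 0.9, -0.5]
gripper_width: 0.0918
```

Run:
```python
from h import *
from cell import *
np.set_printoptions(precision=4,suppress=True)
s=observe();R=hand(s);print(s["clock"],s["position"],s["qpos"],R)
print(R.T@(np.array([.4743,.2554,.33])-s["position"]))
t=read_camera("top");im=t["img"]
c,b,a=rect(mask(im,(0,0,130),(180,45,255),(290,165,370,240)));print("tray",b,a);print(cast(t,b,.026))
```

```text
16.7 [ 0.621  -0.2324  0.3326] [ 52.4245  32.9395 -53.8305  78.5272  26.3795  81.4946  13.1015] [[ 0.0003 -0.2386  0.9711]
 [-0.0005  0.9711  0.2386]
 [-1.     -0.0006  0.0002]]
[ 0.0022  0.5087 -0.0261]
tray [[306.6248 178.6491]
 [338.2996 172.5578]
 [348.0784 223.408 ]
 [316.4037 229.4993]] 1377.5
[[ 0.6206 -0.1806  0.026 ]
 [ 0.6364 -0.2768  0.026 ]
 [ 0.4816 -0.2951  0.026 ]
 [ 0.4665 -0.201   0.026 ]]
```

Call:
apply_moves(rows=[0, 0, 1.5, 0, -2.5, 0, 0, 3, -0.2, 0, 0, 0, 4, -0.3, 0, 0, 0, 4.2, -0.3, 0, 0, 0, 4.2, -0.3, 0, 0, 0, 4.2, -0.3, 0, 0, 0, 4.2, -0.3, 0, 0, 0, 4.2, -0.3, 0])

```text
clock: 17.55
position: [0.5197, 0.0485, 0.332]
tool_rot: [-88.5, 89.9, -72.6]
force: [1.1, -0.8, 0.4]
gripper_width: 0.0917
```

Call:
apply_moves(rows=[0, 0, 4.2, -0.3, 0, 0, 0, 4.2, -0.3, 0, 0, 0, 4, -0.2, 0, 0, 0, 3.5, -0.1, 0, 0, 0, 2.5, 0, 0, 0, 0, 1.5, 0, 0, 0, 0, 0.5, 0, 0, 0, 0, 0, 0, 0])

```text
clock: 18.35
position: [0.4556, 0.2405, 0.3319]
tool_rot: [-67.2, 90.0, -51.2]
force: [0.0, -0.5, 0.9]
gripper_width: 0.0923
```

Run:
```python
from h import *
from cell import *
np.set_printoptions(precision=4,suppress=True)
s=observe();R=hand(s);print(s["clock"],s["position"],s["qpos"],R)
print(R.T@(np.array([.4743,.2554,.2246])-s["position"]))
w=read_camera("wrist");np.savez("w5.npz",**{k:np.array(w[k]) for k in w});im=w["img"]
c,b,a=rect(mask(im,(22,120,60),(35,255,255),(0,0,512,384)));print("ytab",b,a);print(cast(w,b,.247))
cv2.imwrite("pics/w5.png",im[...,::-1])
```

```text
18.35 [0.4556 0.2405 0.3319] [ 23.9728  17.4669 -66.1291  99.4362  16.6331  73.9704 -29.8132] [[ 0.0004 -0.2764  0.9611]
 [-0.0005  0.9611  0.2764]
 [-1.     -0.0006  0.0003]]
[0.1073 0.0093 0.022 ]
ytab [[433. 112.]
 [511. 112.]
 [511. 249.]
 [433. 249.]] 5712.0
[[0.5694 0.3536 0.247 ]
 [0.6306 0.3712 0.247 ]
 [0.6977 0.26   0.247 ]
 [0.6264 0.2395 0.247 ]]
```

View pics/w5.png

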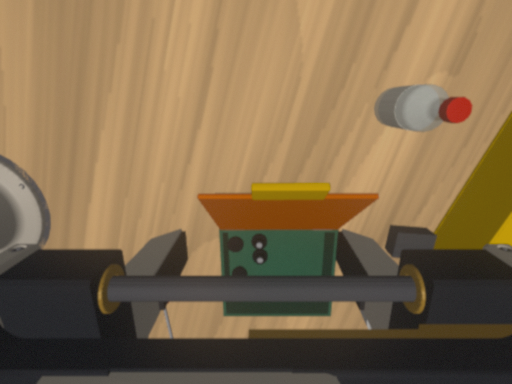

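Run:
```python
from h import *
from cell import *
np.set_printoptions(precision=4,suppress=True)
w=dict(np.load("w5.npz"));im=w["img"]
c,b,a=rect(mask(im,(22,120,60),(35,255,255),(200,160,370,215)));print("ytab",b,a);P=cast(w,b,.247);print(P)
h=np.array([.5037,.1549,.0995]);yv=np.array([-.2807,.9598,0]);xv=np.array([.9598,.2807,0])
U=lambda u,th:h+u*(-np.cos(th)*yv+np.sin(th)*np.array([0,0,1]))
for u in(158,185):
  for sx in(-.035,.035):
    for o in(-.004,.004): print(u,sx,o,proj(w,U(u/1e3,2.2)+sx*xv+o*(np.sin(2.2)*yv+np.cos(2.2)*np.array([0,0,1]))))
print([im[r,290] for r in range(178,206,3)])
```

```text
ytab [[251. 183.]
 [329. 183.]
 [329. 199.]
 [251. 199.]] 1130.5
[[0.4427 0.2545 0.247 ]
 [0.5087 0.2735 0.247 ]
 [0.5139 0.2595 0.247 ]
 [0.4466 0.2402 0.247 ]]
158 -0.035 -0.004 [[247.4169 201.0891]]
158 -0.035 0.004 [[247.5071 193.1951]]
158 0.035 -0.004 [[320.1288 200.7616]]
158 0.035 0.004 [[319.5746 192.8686]]
185 -0.035 -0.004 [[245.9229 192.2578]]
185 -0.035 0.004 [[246.0368 183.6503]]
185 0.035 -0.004 [[326.074  191.8945]]
185 0.035 0.004 [[325.4057 183.2883]]
[array([167, 134,  93], dtype=uint8), array([163, 130,  88], dtype=uint8), array([178, 141,  10], dtype=uint8), array([189, 150,  10], dtype=uint8), array([172, 137,  10], dtype=uint8), array([144, 115,  10], dtype=uint8), array([141, 114,  10], dtype=uint8), array([139,  99,  10], dtype=uint8), array([130,  70,  10], dtype=uint8), array([131,  68,  10], dtype=uint8)]
```

Call:
apply_moves(rows=[0, 0, 0.6, 1.2, 0, 0, 0, 0.5, 1.3, 0, 0, 2.5, 0, 0, 0, 0, 2.5, 0, 0, 0, 0, 1, 0, 0, 0, 0, 0, 0, 0, 0], force=15)

```text
clock: 19.0
position: [0.4773, 0.2553, 0.2704]
tool_rot: [-166.9, 89.8, -151.0]
force: [0.1, -0.2, -0.1]
gripper_width: 0.0918
```

```bash
cat > fl.py <<'E'
from h import *
from cell import *
import sys
np.set_printoptions(precision=4,suppress=True)
h=np.array([.5037,.1549,.0995]);yv=np.array([-.2807,.9598,0]);xv=np.array([.9598,.2807,0]);zv=np.array([0,0,1])
s=observe();R=hand(s);g=s["position"]+.0188*R@[-1,0,0]
d=g-h;print(s["clock"],s["position"],s["force"],s["gripper_width"],"tool y,z axes",R[:,1],R[:,2])
print("grasp: hopx %.4f y %.4f z %.4f  r %.4f ang %.3f"%(d@xv,d@yv,d[2],np.hypot(d@yv,d[2]),np.arctan2(d[2],-d@yv)))
E
python3 fl.py
```

```text
19.0 [0.4773 0.2553 0.2704] [ 0.0564 -0.1843 -0.0826] 0.09183975516880775 tool y,z axes [-0.2733  0.9619 -0.0007] [ 0.9619  0.2733 -0.003 ]
grasp: hopx 0.0029 y 0.1038 z 0.1897  r 0.2162 ang 2.071
```

Call:
apply_moves(rows=[0, 1.5, 0.3, 0, 0, 0, 1.5, 0, 0, 0, 0, 1, 0, 0, 0, 0, 0.4, 0, 0, 0, 0, 0, 0, 0, 0])

```text
clock: 19.5
position: [0.4764, 0.2597, 0.227]
tool_rot: [-176.3, 89.9, -160.3]
force: [0.1, -0.9, -0.5]
gripper_width: 0.092
```

Call:
apply_moves(rows=[255, 0, 0, 0, 0, 255, 0, 0, 0, 0, 255, 0, 0, 0, 0, 255, 0, 0, 0, 0])

```text
clock: 19.9
position: [0.4766, 0.2599, 0.2281]
tool_rot: [-109.9, 90.0, -93.9]
force: [-1.9, -0.6, 2.3]
gripper_width: 0.0696
```

```bash
python3 fl.py
```

```text
19.9 [0.4766 0.2599 0.2281] [-1.8648 -0.5677  2.2938] 0.06964475131925953 tool y,z axes [-0.2752  0.9614 -0.0002] [ 0.9614  0.2752 -0.0001]
grasp: hopx 0.0035 y 0.1084 z 0.1474  r 0.1830 ang 2.205
```

Call:
apply_moves(rows=[255, -0.4, -0.6, 0, 0, 255, -0.4, -0.6, 0, 0, 255, -0.35, -0.6, 0, 0, 255, -0.35, -0.65, 0, 0, 255, -0.3, -0.65, 0, 0, 255, -0.3, -0.65, 0, 0, 255, -0.25, -0.65, 0, 0, 255, 0, 0, 0, 0])

```text
clock: 20.7
position: [0.4892, 0.2165, 0.2517]
tool_rot: [-108.3, 90.0, -92.4]
force: [-3.7, -0.1, 2.5]
gripper_width: 0.0698
```

```bash
python3 fl.py
```

```text
20.7 [0.4892 0.2165 0.2517] [-3.7216 -0.1101  2.4797] 0.06978849549544226 tool y,z axes [-0.274   0.9617 -0.0005] [ 0.9617  0.274  -0.0002]
grasp: hopx 0.0034 y 0.0632 z 0.1710  r 0.1823 ang 1.925
```

Forces are small and the flap is following. I'll carry on to upright.

Call:
apply_moves(rows=[255, -0.25, -0.7, 0, 0, 255, -0.23, -0.7, 0, 0, 255, -0.2, -0.7, 0, 0, 255, -0.17, -0.7, 0, 0, 255, -0.13, -0.7, 0, 0, 255, -0.1, -0.7, 0, 0, 255, -0.07, -0.7, 0, 0, 255, -0.04, -0.7, 0, 0])

```text
clock: 21.5
position: [0.5045, 0.163, 0.2628]
tool_rot: [76.4, 90.0, 92.4]
force: [3.6, 2.3, -9.9]
gripper_width: 0.0701
```

Call:
apply_moves(rows=[255, 0, -0.5, 0, 0, 255, 0, -0.2, 0, 0, 255, 0, 0, 0, 0, 255, 0, 0, 0, 0])

```text
clock: 21.9
position: [0.5062, 0.1572, 0.263]
tool_rot: [37.9, 90.0, 53.9]
force: [4.2, 2.4, -10.2]
gripper_width: 0.0698
```

```bash
python3 fl.py
python3 - <<'E'
from h import *
from cell import *
q=read_camera("scene");im=q["img"];t=read_camera("top")
np.savez("s6.npz",**{k:np.array(q[k]) for k in q});np.savez("t6.npz",**{k:np.array(t[k]) for k in t})
a=cv2.resize(im[90:240,230:380],(450,450),interpolation=cv2.INTER_CUBIC);b=cv2.resize(t["img"][150:265,120:370],(350,450)[:1]+(161,))
v=np.zeros((450,350,3),np.uint8);v[:161]=b
cv2.imwrite("pics/m6.png",np.hstack([a,v])[...,::-1])
E
```

```text
21.9 [0.5062 0.1572 0.263 ] [  4.1646   2.4287 -10.2265] 0.06976536191944917 tool y,z axes [-0.2752  0.9614  0.0002] [0.9614 0.2752 0.0003]
grasp: hopx 0.0031 y 0.0015 z 0.1823  r 0.1823 ang 1.579
```

View pics/m6.png

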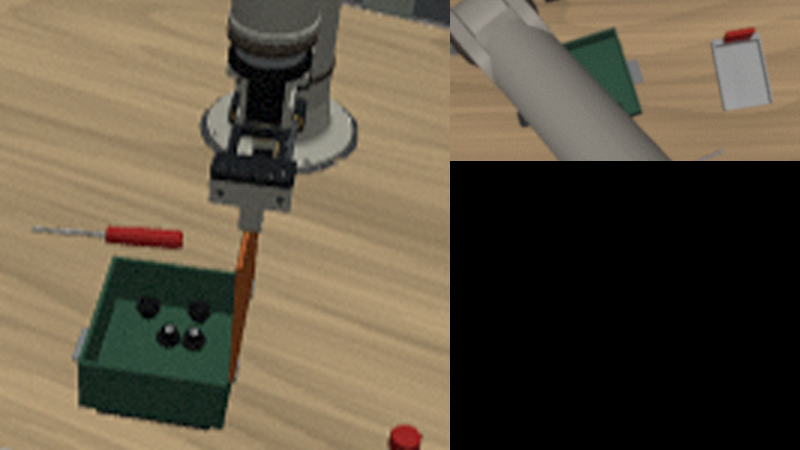

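Run:
```python
from h import *
np.set_printoptions(precision=1,suppress=True)
q=dict(np.load("s6.npz"));im=q["img"]
c,b,a=rect(mask(im,(3,120,50),(17,255,255),(290,150,340,230)));p=c[:,0];print(a)
for r in range(p[:,1].min(),p[:,1].max()+1,6): x=p[p[:,1]==r,0];print(r,x.min(),x.max())
h=np.array([.5037,.1549,.0995]);yv=np.array([-.2807,.9598,0]);xv=np.array([.9598,.2807,0]);zv=np.array([0,0,1])
for th in(1.45,1.57,1.69):
    u=-np.cos(th)*yv+np.sin(th)*zv;n=np.sin(th)*yv+np.cos(th)*zv
    print(th,proj(q,np.array([h+sx*xv+w*u+o*n for sx in(.088,-.088) for w in(0.01,.158) for o in(-.003,.003)])).round(1).tolist())
```

```text
173.0
167 311 314
173 310 315
179 309 314
185 308 313
191 308 312
197 308 311
203 307 310
209 307 308
215 306 307
1.45 [[306.1, 214.5], [308.0, 214.6], [303.1, 178.2], [305.2, 178.3], [313.2, 178.0], [314.9, 178.1], [311.1, 142.5], [312.9, 142.6]]
1.57 [[306.5, 214.5], [308.4, 214.8], [309.7, 178.7], [311.8, 179.0], [313.6, 178.0], [315.3, 178.2], [317.0, 142.8], [318.9, 143.1]]
1.69 [[306.9, 214.5], [308.8, 214.9], [316.4, 179.8], [318.4, 180.3], [313.9, 178.0], [315.6, 178.3], [323.0, 143.7], [324.9, 144.1]]
```

```bash
python3 -c "
from cell import *
s=observe();print(s['clock'],s['joint_velocities'],s['gripper_width']);print(job_done())"
```

```text
22.0 [-0.11816472  0.01554515  0.07814739 -0.05518134 -0.11211188  0.08501127
 -0.07161587] 0.0692619499507777
the job is handed in; nothing more can be done
None
```

The job is handed in at 22 s of the 72 s allowed, and by my checks every step was met.

**Tray and caps:** I gripped the red tab across its 60 mm width and carried the tray level to the hopper. Easing the grip let the tray pivot between the pads and tip. The pictures show all four caps in the hopper. I then lowered the tray onto the bench at about its old place, where it pivoted flat, and let go of it. Afterwards it measured the same outline as at the start, within measuring error.

**Flap:** I gripped the yellow tab by its side edges and swung the flap up along its arc. The grasp point works out to 1.58 rad. The flap's edge in the scene picture gives about 1.56 rad, against 1.571 for upright. The arm still holds it with a 15 N grip and is almost still, with joint speeds of about 0.1 degree/s.

**Bystanders and forces:** I saw no bystander touched, but I did not re-measure where they stand. The gripper ended pulling up on the flap with about 10 N, well below the limits. No check failed or disagreed beyond a few millimetres.

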